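# Turn the group brush bristles-up in its tool block

### The arm

A 6-joint arm with a two-finger parallel gripper is mounted at the origin on the work surface; the furniture and walls round the work are solid. World frame = base frame: x ahead of the robot, y to its left, z up, the work surface at z = 0. Lengths are in m, angles in rad, forces in N, time in s.
With the tool pointing down it reaches from about 0.3 to 0.875 m from the base axis. Payload 6.4 kg.
Tool frame: the origin (TCP) lies at the very end of the fingers, on their centre line; the grasp point (between the pads) lies 19 mm behind it (arm.grasp_offset is the distance from the TCP to the grasp point, in m); z points along the fingers, y is the direction in which the jaws open and shut (so a half turn about z gives the same grasp; the last joint's range is limited). The gripper opens to 88 mm and grips with 3 to 60 N. Pads are 18 mm wide; open, the fingers measure 123 mm over their backs; the gripper's body (75 mm by 187 mm) begins 45 mm behind the grasp point.
Start: joints at [0.985, 0.181, 1.607, -0, 1.354, -0.206], TCP at [0.213, 0.534, 0.239] pointing down, gripper open.
Joint ranges: [-2.99, 2.99], [-0.89, 2.07], [0.3, 2.58], [-1.14, 4.28], [0, 2.63], [-3.12, 3.12]. Speed limits (rad/s): [2.57, 2.57, 3.01, 3.14, 3.14, 3.14].

### API

Orientations are given as a unit quaternion [w, x, y, z].
In Python, from bench import arm gives the robot as it stands.
- The arm moves only by the tool step_arm, never from a script. Its arguments are lists of equal length, an entry for each row: "offset": the shift along the world's x, y, z in cm, a list of three; "yaw": the turn about the world's z in degrees. In form: {"offset": [[x, y, z], ...], "yaw": [yaw, ...]}. A call has exactly 10 rows; each row shifts and turns the commanded pose from where the row before left it; what a row does not reach is not made up. A row lasts 1/8 s, in which the tool goes at most 62.5 mm and 10.7 degrees, less where a joint would pass 70% of its speed; a pose out of reach is approached as far as the arm can. A call is refused whole if a number of a shift passes 6.25 or a number of a turn 10.7, either way. A call with a gripper value outside its range is refused whole. "fingers" is the opening in per cent of the stroke, from 0 (shut) to 100 (fully open), set as the call begins (left out, the last holds). The fingers move at their own pace and stop on an object; "squeeze" is the grip in N (left out, the last holds). Time passes only in rows, so rows that do not move let the fingers close, or fill a call up. It gives the time, the measured TCP pose, the force and the opening at its end, in the units of the state.
- arm.read_state(): the state, without advancing time (a new reading comes with each control period).
- arm.get_image(name): name is "scene" or "top" or "wrist"; returns the picture (384x512x3 uint8, blue, green, red); there is no depth.
- arm.get_calibration(name): a dict with "fx", "fy", "cx", "cy" (pixels), "pose" (4x4, takes a point from camera to world coordinates). Camera axes: x right, y up, looking along -z (the intrinsics and any distortion apply to the point x, -y, -z); pixel columns grow to the right and rows downward; lengths in m; the calibration is good to about 2 mm. A picture is of the moment at which its call begins: read the wrist's pose just before it. get_calibration takes no time and is no camera call; for the wrist camera it gives the pose at the moment of the call.
- arm.job_done(): hands the job in, once; it reports no verdict.
The state is a dict: "clock": time; "qpos": joint angles; "qvel": joint speeds; "joint_efforts": joint torques, N m; "ee_pos": TCP position; "orientation": TCP orientation; "ft_force": force on the tool from outside, world axes, zero at the start; "torque": the same for the moment, N m; "gripper_width": opening from 0.0 (shut) to 1.0 (fully open).
Only numpy, scipy, OpenCV 4.12 (cv2) and the standard library are available. Lean on these libraries where they do the work, as an engineer would, in place of code of your own. Each camera call takes 0.05 s, during which the arm holds its last target.

### The job

Someone put the coffee-machine brush back in its wooden block bristles down, where the bristles stay wet and bend. Turn it over and stand it in the same well again, fully home with the plain handle end at the bottom and the bristles up; the table to the right of the block and a little nearer the robot is clear for laying it down. Leave the other things on the table where they are.

Things in the scene. Friction and masses are not known exactly. Their poses are not given: they have to be found in the camera images.
- brush: black cleaning brush, 192 mm long, 0.06 kg. Origin mid-length on its flat back. Own y runs along it: plain handle end at y +96 mm, bristle end at -96. Handle: bar 24 mm wide (x +-12), 18 thick (z 0 to 18), y -54 to +96. Head: 30 mm wide, y -96 to -56, white bristles up to z +26. At the start it stands in the well, y up, z (bristle side) level, towards the block's -y
- brush_tail (a point): centre of the brush's plain handle end (own x 0, y +96 mm, z +9 mm); axes as the brush
- brush_head (a point): centre of the brush's bristle end (own x 0, y -96 mm, z +9 mm); axes as the brush
- tool_block: pale wooden tool block, fixed, 90 (x) by 160 (y) mm, top at z 80; origin under its centre on the table. One rectangular upright well, 36 (x) by 32 (y) mm, 70 deep, centred at x 0, y -45, floor at z 10. A steel dish (rim 70 mm wide, 4 mm above the top) sits fixed in a round bore at x 0, y +32
- well_mouth (a point): centre of the well's mouth, at the block's top (z = 80 mm); axes as the block
- well_floor (a point): centre of the well's floor (z = 10 mm); axes as the block
- shot_a: small glass of coffee, 50 mm across, 64 mm high, loose; origin at its foot; leave it alone
- shot_b: another such glass, 50 mm across, 64 mm high, loose; origin at its foot; leave it alone
- tamper_table: tamper with dark wooden handle and steel base, 58 mm across, 95 mm high, loose; origin at its foot; leave it alone
- pitcher_small: small steel milk pitcher, 102 x 68 x 88 mm, loose; origin at its foot; leave it alone
- scoop: steel coffee scoop lying on the table, 47 x 121 x 22 mm, loose; origin under its centre, handle towards its -y; leave it alone
- timer: white kitchen timer, 58 x 66 x 22 mm, loose; origin under its centre; leave it alone
Mind the look-alikes: they are no part of the job. What is meant by the brush is not green or orange, and is the larger of those in its own colour.

How it is judged:
By the outcome, as a careful person would: the job done as asked, in the order asked, and still so for the second after the job is handed in, with the robot touching nothing.
It also fails if it takes over 72 s, if anything falls off the work surface, if the arm or the gripper's body presses on something with over 40 N, if the wrist force passes 120 N, or if a joint passes its speed limit or range.

## Working session

There is one attempt and no reset: what is moved stays moved. The work goes in short steps, Python scripts to look and compute and a tool call to move; the robot and the scene stay as the last step left them, time stands still between calls to the robot, and variables do not carry over. Pictures are saved under pics/ and viewed, and the job is handed in when it is done.

Besides the shell and the picture viewer there is one more tool, called after "Request:" as name(argument=value, ...) on one line, values as JSON. step_arm: Moves the arm, as the interface text tells. Its arguments: {"type":"object","properties":{"offset":{"type":"array","items":{"type":"array","items":{"type":"number"}}},"yaw":{"type":"array","items":{"type":"number"}},"fingers":{"type":"number"},"squeeze":{"type":"number"}},"required":["offset","yaw"]}

```bash
mkdir -p pics; ls
python3 - <<'E'
from bench import arm
import cv2
s=arm.read_state(); print(s)
for n in("scene","top","wrist"):
    c=arm.get_calibration(n); print(n,c)
    cv2.imwrite(f"pics/{n}0.png",arm.get_image(n))
E
```

```text
pics
{'clock': 0.0, 'qpos': array([ 9.84737241e-01,  1.81525566e-01,  1.60798353e+00, -6.33085790e-05,
        1.35382625e+00, -2.06321574e-01]), 'qvel': array([ 0.00308679, -0.00114828, -0.00236562,  0.00085549, -0.00043381,
       -0.00036451]), 'joint_efforts': array([-8.94119385e-04, -4.33859110e+01, -3.41854620e+01,  7.03687454e-02,
        3.83647496e-02, -1.29439368e-04]), 'ee_pos': array([0.21284835, 0.53357437, 0.23783069]), 'orientation': array([-3.07745573e-04,  1.88723221e-01,  9.82029931e-01, -8.15775458e-04]), 'ft_force': array([ 0.02219994, -0.34816538,  0.31972882]), 'torque': array([-0.01049793,  0.00242015,  0.0090356 ]), 'gripper_width': 1.004822618090933}
scene {'fx': 394.9924240007005, 'fy': 394.9924240007005, 'cx': 250.9867947180169, 'cy': 183.33388333367364, 'pose': array([[ 0.79676084,  0.31893872, -0.51327406, -0.08131356],
       [-0.603795  ,  0.38563499, -0.69765124, -0.7548725 ],
       [-0.02457155,  0.8657735 ,  0.49983246,  0.73938033],
       [ 0.        ,  0.        ,  0.        ,  1.        ]])}
top {'fx': 364.71210866591906, 'fy': 364.71210866591906, 'cx': 261.3541446760778, 'cy': 196.17843384928057, 'pose': array([[-0.01173755,  0.98495641, -0.1724039 ,  0.33831471],
       [-0.99951451, -0.00658048,  0.03045389,  0.08427881],
       [ 0.02886125,  0.17267765,  0.98455546,  1.05415728],
       [ 0.        ,  0.        ,  0.        ,  1.        ]])}
wrist {'fx': 329.49771025231934, 'fy': 329.49771025231934, 'cx': 255.68178169009047, 'cy': 191.78427259182334, 'pose': array([[ 3.70207943e-01, -8.91933418e-01, -2.59616752e-01,
         1.45702069e-01],
       [ 9.28948740e-01,  3.55286894e-01,  1.04045476e-01,
         5.62071302e-01],
       [-5.63207329e-04, -2.79689116e-01,  9.60090455e-01,
         3.85104905e-01],
       [ 0.00000000e+00,  0.00000000e+00,  0.00000000e+00,
         1.00000000e+00]])}
```

View pics/scene0.png

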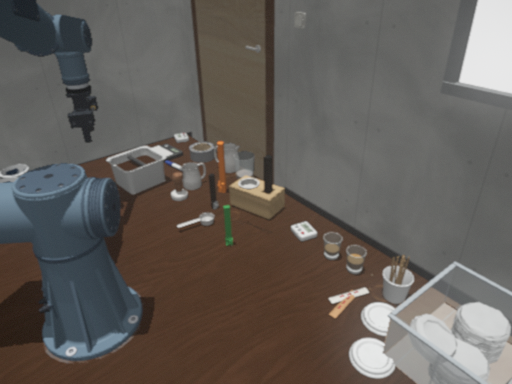

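View pics/top0.png

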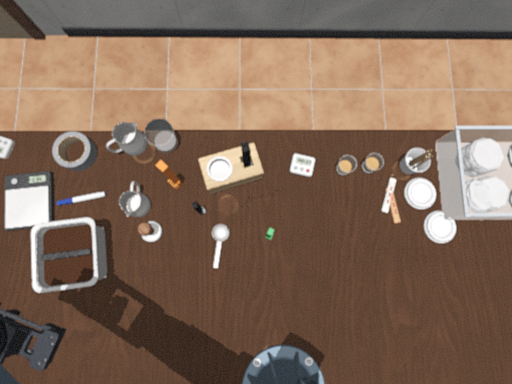

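View pics/wrist0.png

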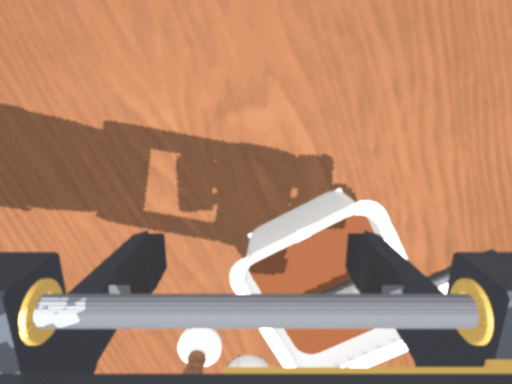

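The black brush stands in the block (handle top near top-view px (246,148)). There are green and orange look-alikes and a small black one at (200,208). Next I'll zoom in and measure the block and the handle top.

```bash
cat > h.py <<'E'
from bench import arm
import cv2, numpy as np
def ray(n,u,v,z,c=None):
    c=c or arm.get_calibration(n); P=c['pose']
    d=P[:3,:3]@np.array([(u-c['cx'])/c['fx'],-(v-c['cy'])/c['fy'],-1]); o=P[:3,3]
    return o+d*(z-o[2])/d[2]
def proj(n,p,c=None):
    c=c or arm.get_calibration(n); P=c['pose']
    q=P[:3,:3].T@(np.array(p)-P[:3,3]); return c['cx']+c['fx']*q[0]/-q[2], c['cy']-c['fy']*q[1]/-q[2]
E
python3 - <<'E'
from h import *
t=cv2.imread("pics/top0.png"); s=cv2.imread("pics/scene0.png")
a=cv2.resize(t[130:250,180:340],None,fx=5,fy=5,interpolation=cv2.INTER_CUBIC); cv2.imwrite("pics/tz.png",a)
b=cv2.resize(s[130:250,200:360],None,fx=5,fy=5,interpolation=cv2.INTER_CUBIC); cv2.imwrite("pics/sz.png",b)
h=cv2.cvtColor(t,cv2.COLOR_BGR2HSV)
m=cv2.inRange(h,(12,50,120),(35,160,255)); m[:140]=0;m[200:]=0;m[:,:190]=0;m[:,275:]=0
m=cv2.morphologyEx(m,cv2.MORPH_OPEN,np.ones((3,3)))
pts=cv2.findNonZero(m); r=cv2.minAreaRect(pts); print(r,cv2.boxPoints(r).tolist())
for p in cv2.boxPoints(r): print(ray('top',*p,.08))
E
```

```text
((232.23406982421875, 171.69583129882812), (47.1782112121582, 60.66575622558594), 73.61045837402344) [[196.4777069091797, 157.62417602539062], [254.67832946777344, 140.50634765625], [267.99041748046875, 185.76748657226562], [209.78981018066406, 202.88531494140625]]
[0.61770839 0.23133784 0.08      ]
[0.66648247 0.07090405 0.08      ]
[0.53760985 0.03569658 0.08      ]
[0.49148933 0.19328553 0.08      ]
```

View pics/tz.png

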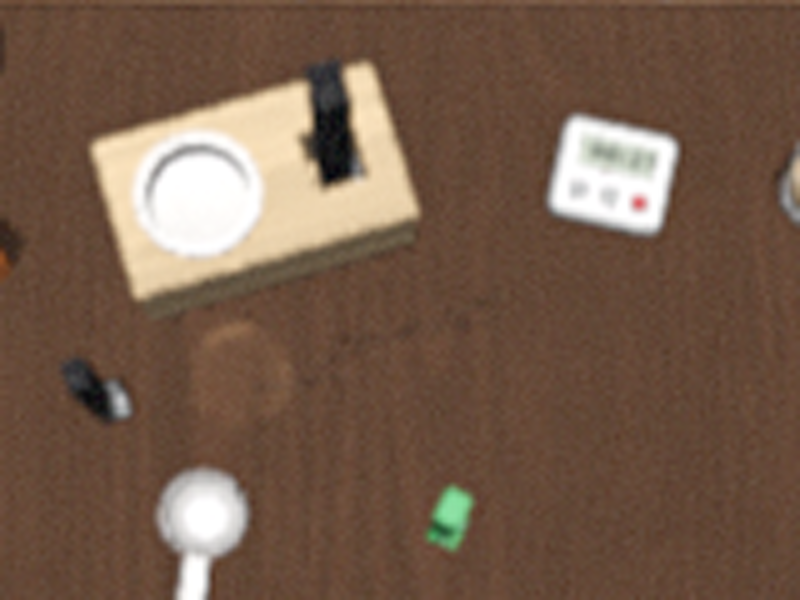

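View pics/sz.png

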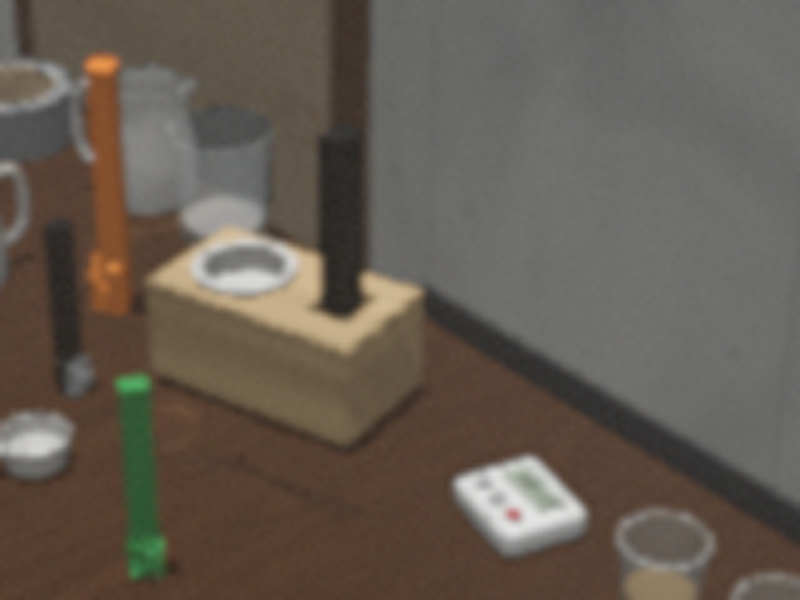

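Run:
```python
from h import *
f=lambda p:((p[0]+.5)/5-.5+180,(p[1]+.5)/5-.5+130)
g=lambda p:((p[0]+.5)/5-.5+200,(p[1]+.5)/5-.5+130)
C=[ray('top',*f(p),.08)[:2] for p in[(92,145),(372,62),(418,213),(137,300)]]
C=np.array(C);print(C, [np.linalg.norm(C[i]-C[(i+1)%4]) for i in range(4)])
S=[ray('scene',*g(p),.08)[:2] for p in[(222,228),(424,290),(348,350),(148,283)]]
S=np.array(S);print(S, [np.linalg.norm(S[i]-S[(i+1)%4]) for i in range(4)])
for K in(C,S):
    c=K.mean(0); ey=(K[0]-K[1]+K[3]-K[2]);a=np.arctan2(-ey[0],ey[1]);ey/=np.linalg.norm(ey)
    print("c",c,"yaw",np.degrees(a),"well",c-.045*ey)
print("handle top: top",ray('top',*f((326,66)),.202),"scene",ray('scene',*g((341,132)),.202))
for nm,p in dict(green=(452,520),timer=(613,175),smallblack=(95,390)).items(): print(nm,ray('top',*f(p),0.01))
for nm,p in dict(sach=(395,205),gl1=(346,165),gl2=(372,163),plate=(440,227),timer=(290,165)).items(): print(nm,ray('top',*p,0.01))
```

```text
[[0.61491926 0.22712161]
 [0.66214889 0.07282941]
 [0.57568456 0.04829295]
 [0.52797837 0.20127555]] [np.float64(0.1613589810237388), np.float64(0.08987835099457145), np.float64(0.16024842407000173), np.float64(0.09070136760811491)]
[[0.6111734  0.22587106]
 [0.66314538 0.07365113]
 [0.57838627 0.04865542]
 [0.52875705 0.19633787]] [np.float64(0.16084774044888953), np.float64(0.08836794350749747), np.float64(0.15579847999298085), np.float64(0.08754806268724534)]
c [0.59518277 0.13737988] yaw 17.169090871342103 well [0.60846644 0.09438518]
c [0.59536553 0.13612887] yaw 18.7153973785011 well [0.60980456 0.09350829]
handle top: top [0.61961269 0.09665461 0.202     ] scene [0.61241122 0.0965164  0.202     ]
green [0.41239839 0.02853301 0.01      ]
timer [ 0.61532195 -0.07019274  0.01      ]
smallblack [0.48899678 0.23302518 0.01      ]
sach [ 0.49232881 -0.33903788  0.01      ]
gl1 [ 0.61356495 -0.20085015  0.01      ]
gl2 [ 0.61939049 -0.27927526  0.01      ]
plate [ 0.42674008 -0.46640132  0.01      ]
timer [ 0.61424923 -0.03391766  0.01      ]
```

Request:
step_arm(offset=[[2, -2.2, 3], [4, -4.4, 2], [4, -4.4, 0], [4, -4.4, 0], [4, -4.4, 0], [4, -4.4, 0], [4, -4.4, 0], [4, -4.4, 0], [4, -4.4, 0], [4, -4.4, 0]], yaw=[-5.1, -5.1, -5.1, -5.1, -5.1, -5.1, -5.1, -5.1, -5.1, -5.1], fingers=100)

```text
clock: 1.4
ee_pos: [0.594, 0.1146, 0.2884]
orientation: [-0.0, 0.594, 0.804, -0.0]
ft_force: [0.0, 0.8, -0.3]
gripper_width: 0.999
```

```bash
cat > look.py <<'E'
import sys
from h import *
tag=sys.argv[1]; names=sys.argv[2:]
s=arm.read_state(); w,x,y,z=s['orientation']
jy=np.array([2*(x*y-w*z),1-2*(x*x+z*z)])
print('t',s['clock'],'ee',s['ee_pos'].round(4),'jaw',np.degrees(np.arctan2(jy[1],jy[0])).round(1),'F',s['ft_force'].round(2),'w',round(s['gripper_width'],3),'q',s['qpos'].round(2))
for n in names:
    if n=='wrist': np.save(f'pics/{tag}_c.npy',arm.get_calibration(n),allow_pickle=True)
    cv2.imwrite(f"pics/{tag}_{n}.png",arm.get_image(n))
E
python3 look.py a wrist top
```

```text
t 1.4 ee [0.594  0.1146 0.2884] jaw 17.1 F [ 0.05  0.84 -0.28] w 0.999 q [-0.01  0.21  1.47  0.    1.46 -0.3 ]
```

View pics/a_wrist.png

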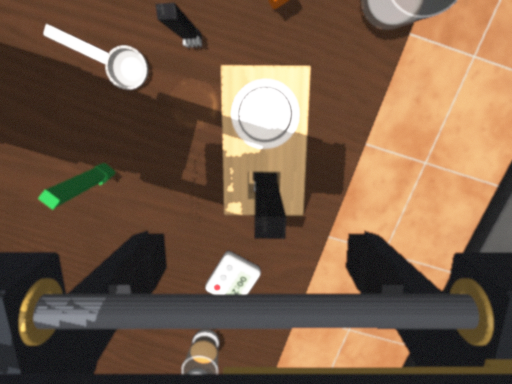

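Run:
```python
from h import *
t=cv2.imread("pics/a_wrist.png")
cv2.imwrite("pics/az.png",cv2.resize(t[150:250,200:330],None,fx=6,fy=6,interpolation=cv2.INTER_CUBIC))
```

```text
(no output)
```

View pics/az.png

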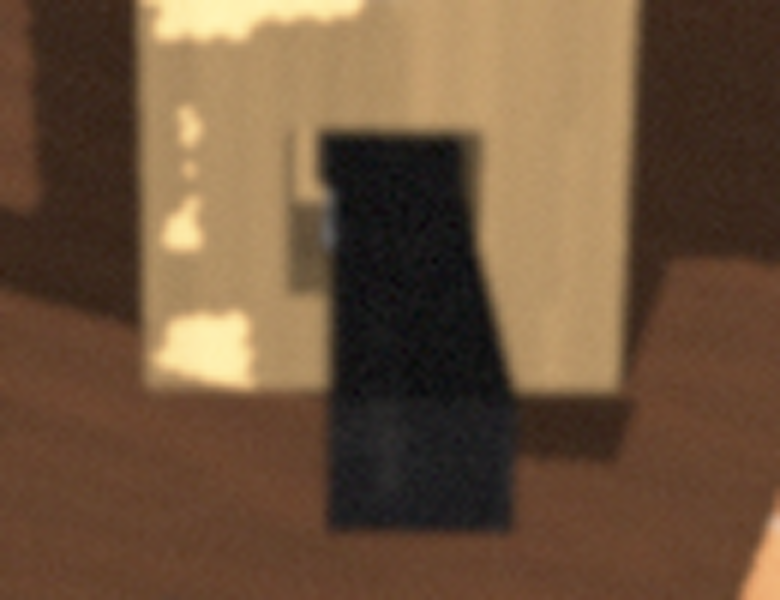

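Run:
```python
from h import *
c=np.load('pics/a_c.npy',allow_pickle=True).item()
f=lambda p:((p[0]+.5)/6-.5+200,(p[1]+.5)/6-.5+150)
R=lambda p,z:ray('wrist',*f(p),z,c)[:2]
e=[R(p,.202) for p in[(330,393),(513,393),(513,528),(330,528)]]
print(np.array(e),np.mean(e,0),np.linalg.norm(e[0]-e[1]),np.linalg.norm(e[1]-e[2]))
bl,br=R((148,390),.08),R((620,390),.08); v=br-bl
wl,wr=R((292,130),.08),R((482,130),.08)
print('block -y corners',bl,br,np.linalg.norm(v),np.degrees(np.arctan2(v[1],v[0])))
u=v/np.linalg.norm(v); ey=np.array([-u[1],u[0]]); print('well',(bl+br)/2+.035*ey)
print('well +y edge',wl,wr,np.linalg.norm(wr-wl),'->well',(wl+wr)/2-.016*ey)
```

```text
[[0.59715509 0.10244535]
 [0.6191275  0.10920441]
 [0.62497582 0.09174651]
 [0.60254874 0.08484706]] [0.61095179 0.09706083] 0.02298851017285878 0.018411436352602905
block -y corners [0.57651648 0.04961113] [0.66275232 0.07613859] 0.09022375660544978 17.098694500593897
well [0.60934375 0.09632785]
well +y edge [0.58819038 0.10639207] [0.62160003 0.11666797] 0.034954244155833654 ->well [0.6095995  0.09623723]
```

Request:
step_arm(offset=[[0.9, -0.9, 0], [0.8, -0.9, 0], [0, 0, 0], [0, 0, -3], [0, 0, -3], [0, 0, -3], [0, 0, -3], [0, 0, -1.8], [0, 0, 0], [0, 0, 0]], yaw=[0, 0, 0, 0, 0, 0, 0, 0, 0, 0])

```text
clock: 2.75
ee_pos: [0.6108, 0.0984, 0.152]
orientation: [0.001, 0.593, 0.805, 0.001]
ft_force: [0.3, 0.7, 0.1]
gripper_width: 1.0
```

Request:
step_arm(offset=[[0, 0, 0], [0, 0, 0], [0, 0, 0], [0, 0, 0], [0, 0, 0], [0, 0, 0], [0, 0, 0], [0, 0, 0], [0, 0, 0.5], [0, 0, 0.5]], yaw=[0, 0, 0, 0, 0, 0, 0, 0, 0, 0], fingers=0, squeeze=15)

```text
clock: 4.0
ee_pos: [0.61, 0.0982, 0.161]
orientation: [0.0, 0.593, 0.805, 0.0]
ft_force: [-0.0, 0.4, -0.8]
gripper_width: 0.275
```

```bash
python3 look.py b wrist
```

```text
t 4.0 ee [0.61   0.0982 0.161 ] jaw 17.2 F [-0.03  0.37 -0.85] w 0.275 q [-0.03  0.35  1.56  0.    1.23 -0.33]
```

View pics/b_wrist.png

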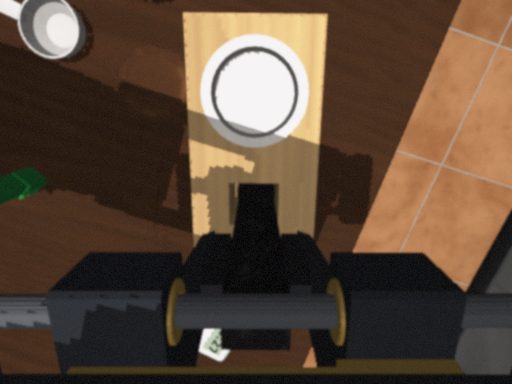

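Request:
step_arm(offset=[[0, 0, 4], [0, 0, 4], [0, 0, 4], [-2, -5, 0], [-2, -5, 0], [-2, -5, 0], [-2, -5, 0], [-2, -5, 0], [-2, -5, 0], [-2, -5, 0]], yaw=[0, 0, 0, 0, -3, -3, -3, -3, -3, -2])

```text
clock: 5.3
ee_pos: [0.4692, -0.2533, 0.2812]
orientation: [0.001, 0.706, 0.708, 0.0]
ft_force: [1.3, 0.6, 0.0]
gripper_width: 0.266
```

Request:
step_arm(offset=[[-2, -4.8, 0], [0, 0, 0], [0, 0, -3], [0, 0, -3], [0, 0, -3], [0, 0, -1.5], [0, 0, 0], [0, 0, 0], [0, 0, 0], [0, 0, 0]], yaw=[0, 0, 0, 0, 0, 0, 0, 0, 0, 0])

```text
clock: 6.55
ee_pos: [0.4503, -0.3001, 0.1765]
orientation: [0.001, 0.706, 0.709, -0.0]
ft_force: [0.1, 0.1, -0.2]
gripper_width: 0.271
```

```bash
python3 look.py c scene
```

```text
t 6.55 ee [ 0.4503 -0.3001  0.1765] jaw 0.2 F [ 0.05  0.06 -0.17] w 0.271 q [-0.81  0.17  1.75  0.    1.22 -0.81]
```

View pics/c_scene.png

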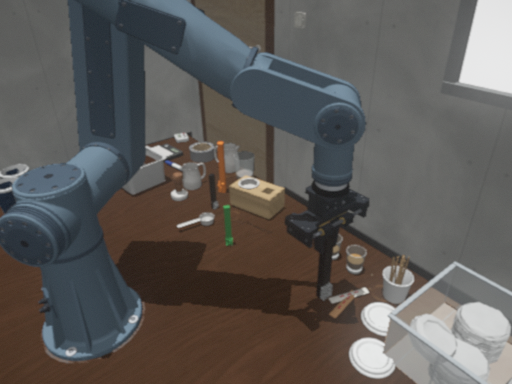

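Request:
step_arm(offset=[[0, 1.5, 0], [0, 1.5, 0], [0, 0, -1], [0, 0, -1], [0, 0, -0.6], [0, 0, -0.5], [0, 0, -0.3], [0, 0, 0], [0, 0, 0], [0, 0, 0]], yaw=[0, 0, 0, 0, 0, 0, 0, 0, 0, 0])

```text
clock: 7.85
ee_pos: [0.4502, -0.2699, 0.1419]
orientation: [0.0, 0.706, 0.709, 0.0]
ft_force: [0.5, 0.8, -1.1]
gripper_width: 0.271
```

Request:
step_arm(offset=[[0, 0, -0.1], [0, 0, -0.1], [0, 1.4, 0], [0, 1.4, -0.2], [0, 1.4, -0.2], [0, 1.35, -0.4], [0, 1.3, -0.5], [0, 1.3, -0.6], [0, 1.2, -0.7], [0, 1.2, -0.8]], yaw=[0, 0, 0, 0, 0, 0, 0, 0, 0, 0], squeeze=4)

```text
clock: 9.1
ee_pos: [0.4498, -0.1635, 0.1049]
orientation: [-0.0, 0.706, 0.709, -0.0]
ft_force: [1.1, 0.2, -0.2]
gripper_width: 0.274
```

```bash
python3 look.py d scene
```

```text
t 9.1 ee [ 0.4498 -0.1635  0.1049] jaw 0.2 F [ 1.06  0.25 -0.22] w 0.274 q [-0.6   0.14  1.95 -0.    1.05 -0.6 ]
```

View pics/d_scene.png

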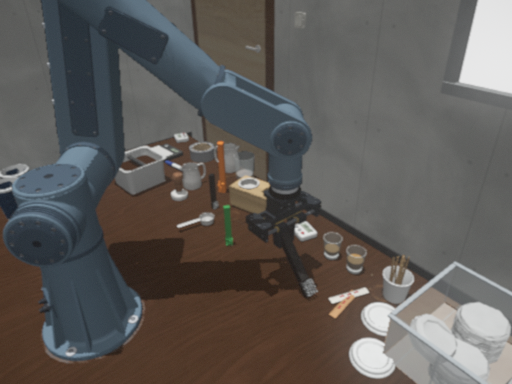

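Request:
step_arm(offset=[[0, 1.1, -0.9], [0, 1.0, -0.95], [0, 0.9, -1.05], [0, 0.85, -1.15], [0, 0.7, -1.2], [0, 0.6, -1.25], [0, 0.5, -1.3], [0, 0.4, -1.3], [0, 0.2, -0.6], [0, 0, 0]], yaw=[0, 0, 0, 0, 0, 0, 0, 0, 0, 0])

```text
clock: 10.4
ee_pos: [0.4497, -0.1015, 0.0081]
orientation: [-0.001, 0.706, 0.709, -0.0]
ft_force: [-0.4, -0.2, -0.6]
gripper_width: 0.269
```

```bash
python3 look.py e scene
```

```text
t 10.4 ee [ 0.4497 -0.1015  0.0081] jaw 0.2 F [-0.45 -0.18 -0.55] w 0.269 q [-0.48  0.3   2.02  0.    0.82 -0.48]
```

View pics/e_scene.png

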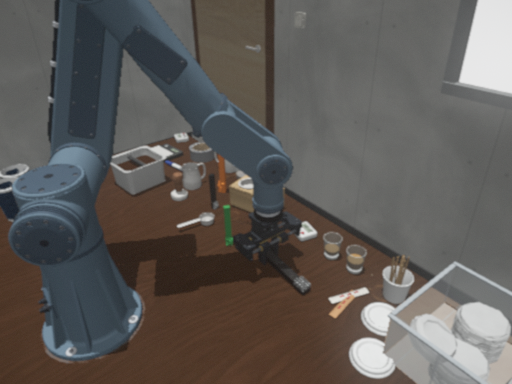

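Request:
step_arm(offset=[[0, 0, 0], [0, 0, 0], [0, 0, 0], [0, 0, 0], [0, 0, 3], [0, 0, 4], [0, 0, 4], [0, 0, 4], [0, -3, 0], [0, -3, 0]], yaw=[0, 0, 0, 0, 0, 0, 0, 0, 0, 0], fingers=75)

```text
clock: 11.7
ee_pos: [0.4504, -0.1625, 0.1596]
orientation: [0.001, 0.705, 0.709, 0.0]
ft_force: [0.6, -0.1, -0.1]
gripper_width: 0.752
```

```bash
python3 look.py f wrist scene
```

```text
t 11.7 ee [ 0.4504 -0.1625  0.1596] jaw 0.3 F [ 0.63 -0.14 -0.12] w 0.752 q [-0.59  0.05  1.92  0.    1.17 -0.6 ]
```

View pics/f_wrist.png

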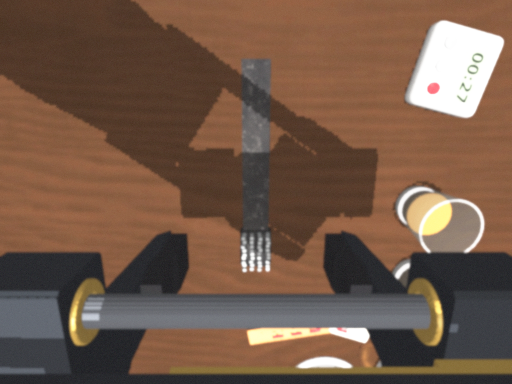

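View pics/f_scene.png

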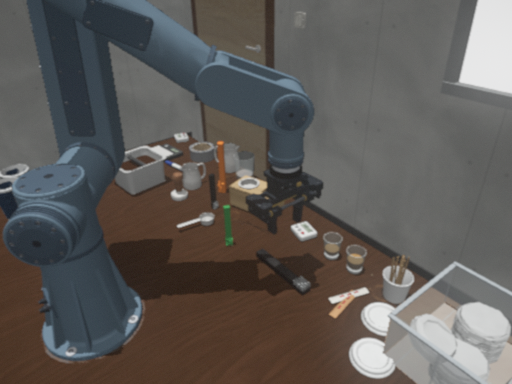

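Run:
```python
from h import *
c=np.load('pics/f_c.npy',allow_pickle=True).item()
for p,z in[((256.5,60),.018),((256,231),.026),((256,271),.026),((256,271),.018)]: print(ray('wrist',*p,z,c))
```

```text
[ 0.45052553 -0.06074581  0.018     ]
[ 0.45100177 -0.20817913  0.026     ]
[ 0.45125409 -0.24939663  0.026     ]
[ 0.45129985 -0.25398181  0.018     ]
```

Request:
step_arm(offset=[[0, -3, 0], [0, -3.15, 0], [0, 0, 0], [0, 0, -4], [0, 0, -4], [0, 0, -4], [0, 0, -2.5], [0, 0, -1], [0, 0, 0], [0, 0, 0]], yaw=[0, 0, 0, 0, 0, 0, 0, 0, 0, 0])

```text
clock: 13.05
ee_pos: [0.4508, -0.2235, 0.0048]
orientation: [0.001, 0.706, 0.709, 0.0]
ft_force: [-0.5, -0.1, -0.2]
gripper_width: 0.752
```

Request:
step_arm(offset=[[0, 0, 0], [0, 0, 0], [0, 0, 0], [0, 0, 0], [0, 0, 0], [0, 0, 0], [0, 0.2, 1.4], [0, 0.25, 1.4], [0, 0.4, 1.4], [0, 0.5, 1.3]], yaw=[0, 0, 0, 0, 0, 0, 0, 0, 0, 0], fingers=0, squeeze=4)

```text
clock: 14.3
ee_pos: [0.4503, -0.2096, 0.06]
orientation: [0.0, 0.706, 0.709, 0.0]
ft_force: [-0.0, -0.3, -1.5]
gripper_width: 0.336
```

```bash
python3 look.py g scene wrist
```

```text
t 14.3 ee [ 0.4503 -0.2096  0.06  ] jaw 0.2 F [-0.03 -0.29 -1.46] w 0.336 q [-0.68  0.26  1.93  0.    0.96 -0.68]
```

View pics/g_scene.png

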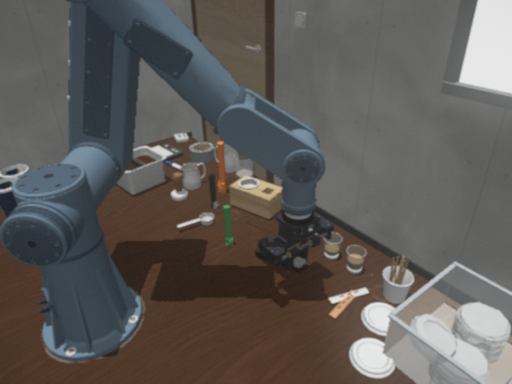

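View pics/g_wrist.png

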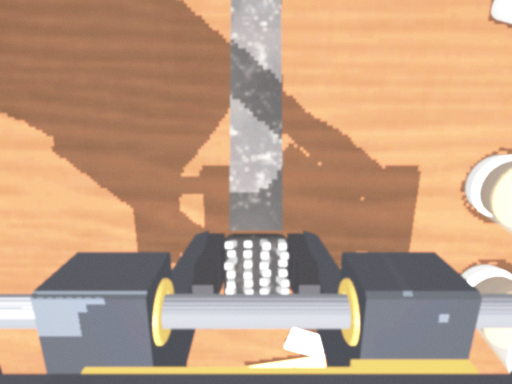

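Request:
step_arm(offset=[[0, 0.7, 1.25], [0, 0.75, 1.25], [0, 0.9, 1.15], [0, 0.95, 1.1], [0, 1.05, 0.95], [0, 1.1, 0.9], [0, 1.2, 0.8], [0, 1.25, 0.7], [0, 1.3, 0.55], [0, 1.35, 0.5]], yaw=[0, 0, 0, 0, 0, 0, 0, 0, 0, 0])

```text
clock: 15.65
ee_pos: [0.4499, -0.1034, 0.1504]
orientation: [-0.0, 0.706, 0.709, -0.0]
ft_force: [0.8, 0.2, -0.8]
gripper_width: 0.338
```

```bash
python3 look.py i scene wrist
```

```text
t 15.65 ee [ 0.4499 -0.1034  0.1504] jaw 0.2 F [ 0.77  0.21 -0.78] w 0.338 q [-0.48  0.03  1.97 -0.    1.15 -0.49]
```

View pics/i_scene.png

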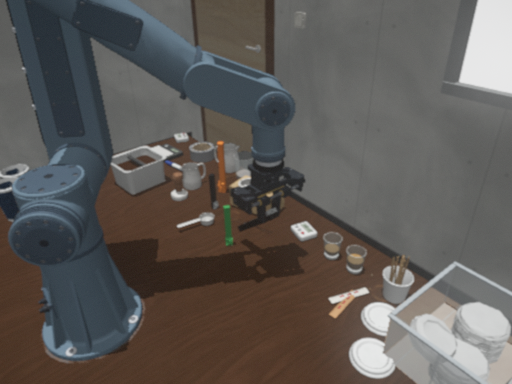

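View pics/i_wrist.png

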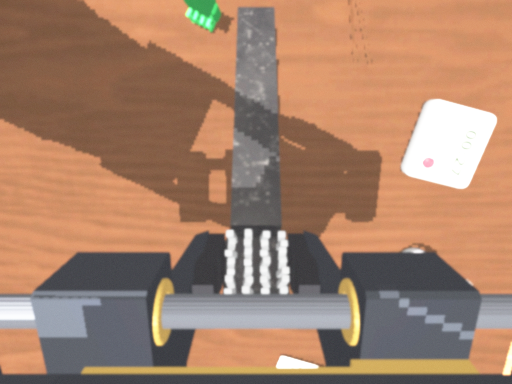

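```bash
cat > tilt.py <<'E'
# tail end & near point of the handle from apparent width (24 mm across jaw axis) in a wrist view
import sys
from h import *
c=np.load(f'pics/{sys.argv[1]}_c.npy',allow_pickle=True).item(); P=c['pose']
def pt(ul,ur,v):
    d=c['fx']*.024/(ur-ul); u=(ul+ur)/2
    return P[:3,:3]@np.array([(u-c['cx'])/c['fx']*d,-(v-c['cy'])/c['fy']*d,-d])+P[:3,3]
a=[float(x) for x in sys.argv[2:]]
t,n=pt(*a[:3]),pt(*a[3:]); d=t-n
print(t.round(3),n.round(3),'down tilt',np.degrees(np.arctan2(-d[2],np.hypot(d[0],d[1]))),np.linalg.norm(d))
E
python3 tilt.py i 238 275 9 231.5 280.5 224
python3 - <<'E'
import cv2
t=cv2.imread("pics/i_wrist.png")
cv2.imwrite("pics/iz.png",cv2.resize(t[0:300,170:340],None,fx=2,fy=2))
E
```

```text
[0.45  0.026 0.06 ] [ 0.45  -0.089  0.147] down tilt 37.481131338995986 0.14417881854782372
```

View pics/iz.png

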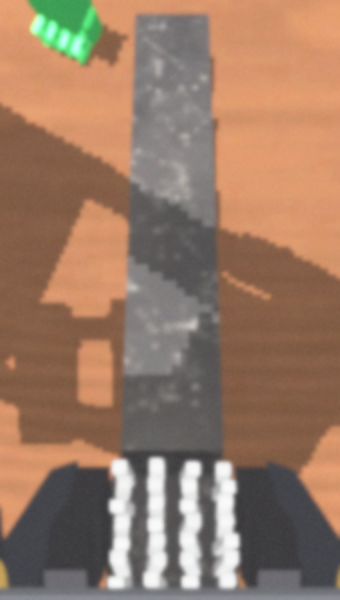

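Request:
step_arm(offset=[[0, -0.5, 0], [0, -1, 0], [0, -1, 0], [0, -1, 0], [0, -1, 4], [0, -0.5, -3], [0, 0, 4], [0, 0, -3], [0, 0, 4], [0, 0, 0]], yaw=[0, 0, 0, 0, 0, 0, 0, 0, 0, 0], squeeze=3)

```text
clock: 17.0
ee_pos: [0.4515, -0.156, 0.2126]
orientation: [0.002, 0.706, 0.708, 0.001]
ft_force: [0.2, 0.1, -0.1]
gripper_width: 0.341
```

```bash
python3 look.py j wrist
python3 - <<'E'
import cv2
t=cv2.imread("pics/j_wrist.png")
cv2.imwrite("pics/jz.png",cv2.resize(t[0:300,170:340],None,fx=2,fy=2))
E
```

```text
t 17.0 ee [ 0.4515 -0.156   0.2126] jaw 0.2 F [ 0.25  0.09 -0.07] w 0.341 q [-0.58 -0.02  1.88  0.    1.28 -0.59]
```

View pics/jz.png

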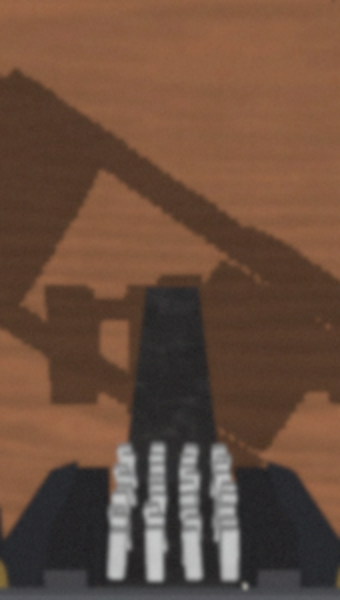

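```bash
python3 tilt.py j 242.5 270 144 234.5 277.5 220
```

```text
[ 0.452 -0.123  0.072] [ 0.452 -0.149  0.188] down tilt 77.39326617485946 0.11851272849250889
```

Request:
step_arm(offset=[[0, 0, -3], [0, 0, 4], [0, 0, -3], [0, 0, 4], [0, 0, -4], [0, 0, 4], [0, 0, -4], [0, 0, 4], [0, 0, -2], [0, 0, 0]], yaw=[0, 0, 0, 0, 0, 0, 0, 0, 0, 0])

```text
clock: 18.3
ee_pos: [0.4487, -0.1538, 0.2081]
orientation: [-0.002, 0.706, 0.708, -0.0]
ft_force: [-0.3, 0.2, -1.3]
gripper_width: 0.342
```

```bash
python3 look.py k wrist scene
python3 - <<'E'
import cv2
t=cv2.imread("pics/k_wrist.png")
cv2.imwrite("pics/kz.png",cv2.resize(t[0:300,170:340],None,fx=2,fy=2))
E
```

```text
t 18.3 ee [ 0.4487 -0.1538  0.2081] jaw 0.2 F [-0.34  0.16 -1.31] w 0.342 q [-0.58 -0.01  1.88 -0.    1.28 -0.58]
```

View pics/kz.png

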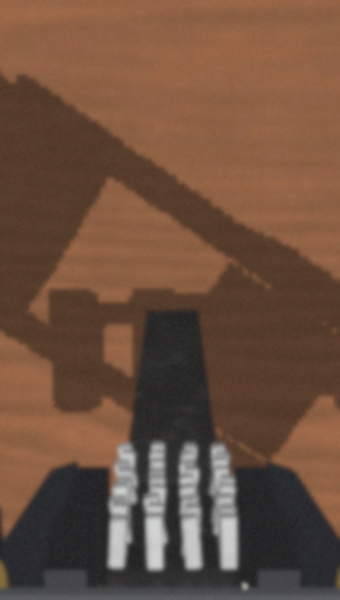

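View pics/k_scene.png

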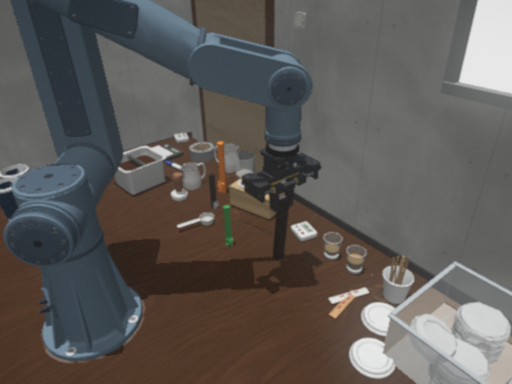

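```bash
python3 tilt.py k 243.3 269.3 155.5 235 277 220
python3 - <<'E'
from h import *
# where pixel row of tail end lies for known length along brush: intersect ray with circle around grasp point
c=np.load('pics/k_c.npy',allow_pickle=True).item();P=c['pose'];s=arm.read_state()
g=s['ee_pos']+[0,0,.019]
d=P[:3,:3]@np.array([0,-(155.5-c['cy'])/c['fy'],-1])
for ty in range(60,105,3):
    a=np.radians(ty)  # tail top edge (bristle face z+18 rel back) : along + offset
    e=np.array([0,np.cos(a),-np.sin(a)]);n=np.array([0,np.sin(a),np.cos(a)])
    for off in(0,.009):
        p=g+.164*e+off*n; print(ty,off,proj('wrist',p,c)[1].round(1),end=' | ')
print()
E
```

```text
[ 0.448 -0.133  0.054] [ 0.449 -0.148  0.179] down tilt 82.92843075448306 0.1260443590153165
60 0 85.7 | 60 0.009 74.7 | 63 0 95.8 | 63 0.009 85.0 | 66 0 105.7 | 66 0.009 95.2 | 69 0 115.5 | 69 0.009 105.1 | 72 0 125.1 | 72 0.009 114.9 | 75 0 134.7 | 75 0.009 124.6 | 78 0 144.1 | 78 0.009 134.1 | 81 0 153.4 | 81 0.009 143.5 | 84 0 162.6 | 84 0.009 152.9 | 87 0 171.8 | 87 0.009 162.1 | 90 0 181.0 | 90 0.009 171.3 | 93 0 190.1 | 93 0.009 180.5 | 96 0 199.2 | 96 0.009 189.6 | 99 0 208.4 | 99 0.009 198.8 | 102 0 217.5 | 102 0.009 207.9 |
```

Request:
step_arm(offset=[[0, 0, 0], [0, 0, 2], [0, 0, 2], [0, 0, 2], [1, 1.5, 0], [2, 3, 0], [2, 3, 0], [2, 3, 0], [2, 3, 0], [2, 3, 0]], yaw=[0, 0, 0, 0, 2, 3, 3, 3, 3, 3], squeeze=12)

```text
clock: 19.65
ee_pos: [0.5607, 0.0117, 0.2704]
orientation: [0.0, 0.592, 0.806, 0.0]
ft_force: [-0.1, 0.4, -0.7]
gripper_width: 0.337
```

Request:
step_arm(offset=[[2, 3, 0], [2, 3, 0], [1, 1, 0], [0.4, 0.3, 0], [0, 0, 0], [0, 0, 0], [0, 0, 0], [0, 0, 0], [0, 0, 0], [0, 0, 0]], yaw=[0, 0, 0, 0, 0, 0, 0, 0, 0, 0])

```text
clock: 20.9
ee_pos: [0.614, 0.0837, 0.2702]
orientation: [0.0, 0.593, 0.805, 0.0]
ft_force: [-0.1, -0.3, 0.1]
gripper_width: 0.339
```

```bash
python3 look.py l wrist scene top
python3 - <<'E'
import cv2
t=cv2.imread("pics/l_wrist.png")
cv2.imwrite("pics/lz.png",cv2.resize(t[80:300,170:340],None,fx=3,fy=2.7))
t=cv2.imread("pics/l_scene.png")
cv2.imwrite("pics/lsz.png",cv2.resize(t[80:240,180:340],None,fx=3.7,fy=3.7))
E
```

```text
t 20.9 ee [0.614  0.0837 0.2702] jaw 17.2 F [-0.07 -0.3   0.06] w 0.339 q [-0.06  0.26  1.45  0.    1.43 -0.36]
```

View pics/lz.png

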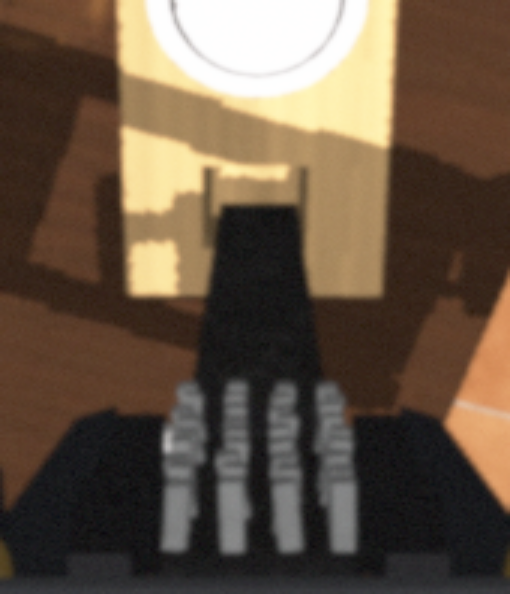

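View pics/lsz.png

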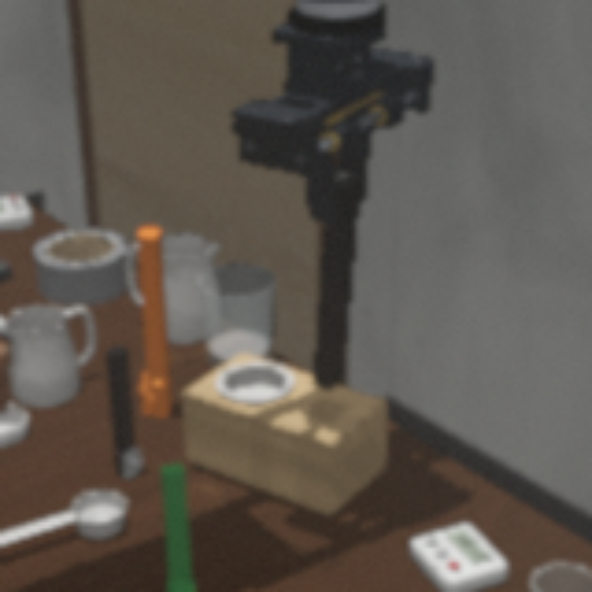

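Run:
```python
from h import *
c=np.load('pics/l_c.npy',allow_pickle=True).item()
ey=np.array([-.294,.956]);ex=np.array([.956,.294]);w=np.array([.6095,.0963])
W=329.5*.024/(77/3)
for z in(.115,.12,.125,.13):
    p=ray('wrist',256.2,155.9,z,c)[:2]; d=p-w; print(z,p,'in block x,y rel well',d@ex,d@ey,'depth',np.linalg.norm(np.array([*p,z])-c['pose'][:3,3]),W)
p=ray('wrist',170+255/3,80+168/2.7,.08,c)[:2];print('well +y edge centre',p,(p-w)@ex,(p-w)@ey)
```

```text
0.115 [0.60872957 0.10334626] in block x,y rel well 0.0013350640847699874 0.0069627306712226915 depth 0.30700615530505176 0.3081038961038961
0.12 [0.60845972 0.10418747] in block x,y rel well 0.0013244110072663919 0.007846259524914415 depth 0.30192871043609393 0.3081038961038961
0.125 [0.60818988 0.10502868] in block x,y rel well 0.0013137579297627956 0.00872978837860614 depth 0.2968512655671361 0.3081038961038961
0.13 [0.60792004 0.10586988] in block x,y rel well 0.0013031048522590936 0.009613317232297898 depth 0.29177382069817825 0.3081038961038961
well +y edge centre [0.60525425 0.11056125] 0.00013387002589151323 0.014882003193438686
```

Request:
step_arm(offset=[[0, 0, -1], [0, 0, -1.5], [0, 0, -1.5], [0, 0, -1], [0, 0, -0.5], [0, 0, -0.5], [0, 0, -0.5], [0, 0, 0], [0, 0, 0], [0, 0, 0]], yaw=[0, 0, 0, 0, 0, 0, 0, 0, 0, 0])

```text
clock: 22.3
ee_pos: [0.6142, 0.0837, 0.2055]
orientation: [0.0, 0.593, 0.805, 0.0]
ft_force: [-0.0, 0.3, 0.1]
gripper_width: 0.339
```

```bash
python3 look.py m wrist scene
python3 - <<'E'
import cv2
t=cv2.imread("pics/m_wrist.png")
cv2.imwrite("pics/mz.png",cv2.resize(t[80:300,170:340],None,fx=3,fy=2.7))
E
```

```text
t 22.3 ee [0.6142 0.0837 0.2055] jaw 17.2 F [-0.03  0.28  0.08] w 0.339 q [-0.06  0.31  1.52 -0.    1.31 -0.36]
```

View pics/mz.png

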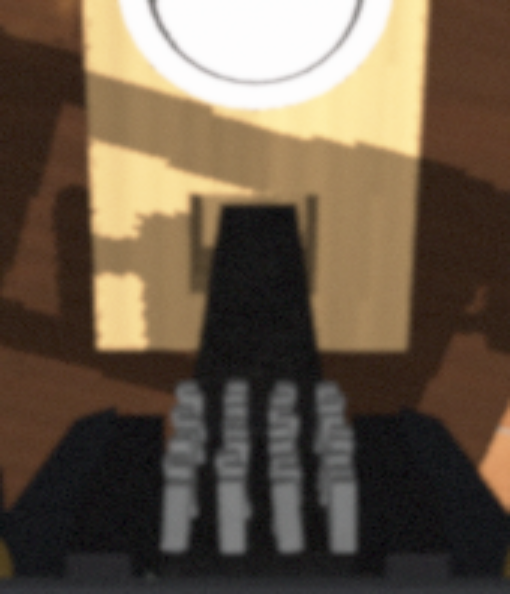

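Request:
step_arm(offset=[[0, 0, 0], [0, 0.1, -0.6], [-0.05, 0.15, -0.6], [-0.05, 0.15, -0.6], [-0.05, 0.15, -0.6], [-0.05, 0.15, -0.6], [-0.05, 0.15, -0.6], [-0.05, 0.15, -0.6], [-0.05, 0.1, -0.5], [0, 0, 0]], yaw=[0, 0, 0, 0, 0, 0, 0, 0, 0, 0], squeeze=4)

```text
clock: 23.65
ee_pos: [0.6109, 0.0948, 0.1586]
orientation: [0.001, 0.593, 0.805, 0.0]
ft_force: [-0.1, -0.2, 2.8]
gripper_width: 0.339
```

```bash
python3 look.py n wrist scene
python3 - <<'E'
import cv2
t=cv2.imread("pics/n_wrist.png")
cv2.imwrite("pics/nz.png",cv2.resize(t[80:300,170:340],None,fx=3,fy=2.7))
t=cv2.imread("pics/n_scene.png")
cv2.imwrite("pics/nsz.png",cv2.resize(t[80:240,180:340],None,fx=3.7,fy=3.7))
E
```

```text
t 23.65 ee [0.6109 0.0948 0.1586] jaw 17.2 F [-0.1  -0.17  2.78] w 0.339 q [-0.04  0.35  1.56 -0.    1.22 -0.34]
```

View pics/nz.png

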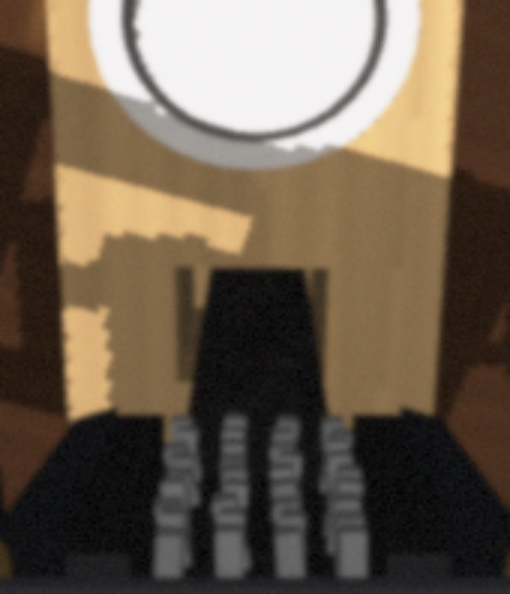

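View pics/nsz.png

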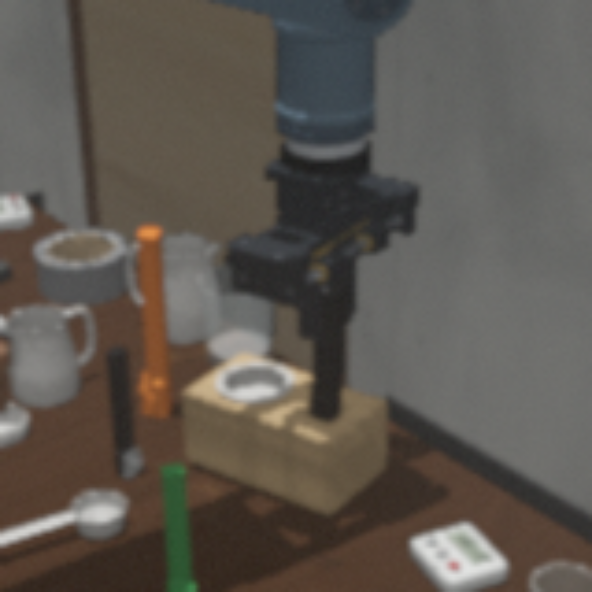

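Request:
step_arm(offset=[[0.05, -0.2, 0], [0.05, -0.2, 0], [0, 0, -0.2], [0, 0, -0.2], [0, 0, 0], [0, 0, 0], [0, 0, 0], [0, 0, 0], [0, 0, 0], [0, 0, 0]], yaw=[0, 0, 0, 0, 0, 0, 0, 0, 0, 0])

```text
clock: 25.0
ee_pos: [0.6119, 0.0906, 0.1546]
orientation: [0.0, 0.593, 0.805, 0.0]
ft_force: [-0.2, 0.2, 5.2]
gripper_width: 0.336
```

Request:
step_arm(offset=[[0, 0, 0], [0, 0, 0], [0, 0, 0], [0, 0, 0], [0, 0, 0], [0, 0, 0], [0, 0, 0], [0, 0, 0], [0, 0, 0], [0, 0, 0]], yaw=[0, 0, 0, 0, 0, 0, 0, 0, 0, 0], fingers=70)

```text
clock: 26.25
ee_pos: [0.6115, 0.0907, 0.1541]
orientation: [-0.0, 0.593, 0.805, -0.0]
ft_force: [0.1, 0.5, 0.7]
gripper_width: 0.7
```

Request:
step_arm(offset=[[0, 0, 2], [0, 0, 3], [0, 0, 3], [0, 0, 3], [0, 0, 2], [-2, -2, 0], [-3, -3, 0], [-3, -3, 0], [-3, -3, 0], [-3, -3, 0]], yaw=[0, 0, 0, 0, 0, 0, 0, 0, 0, 0])

```text
clock: 27.5
ee_pos: [0.4705, -0.0501, 0.2847]
orientation: [0.0, 0.593, 0.805, 0.0]
ft_force: [0.7, 0.2, 0.6]
gripper_width: 0.702
```

```bash
python3 look.py o top scene wrist
python3 - <<'E'
import cv2
t=cv2.imread("pics/o_top.png")
cv2.imwrite("pics/oz.png",cv2.resize(t[120:250,180:340],None,fx=4.5,fy=4.5,interpolation=2))
t=cv2.imread("pics/o_scene.png")
cv2.imwrite("pics/osz.png",cv2.resize(t[100:260,180:340],None,fx=3.7,fy=3.7,interpolation=2))
E
```

```text
t 27.5 ee [ 0.4705 -0.0501  0.2847] jaw 17.3 F [0.66 0.15 0.63] w 0.702 q [-0.36 -0.09  1.8  -0.    1.44 -0.66]
```

View pics/osz.png

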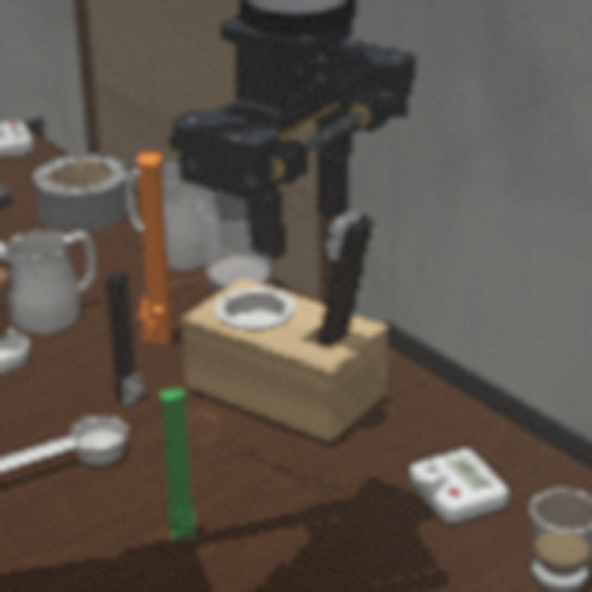

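View pics/oz.png

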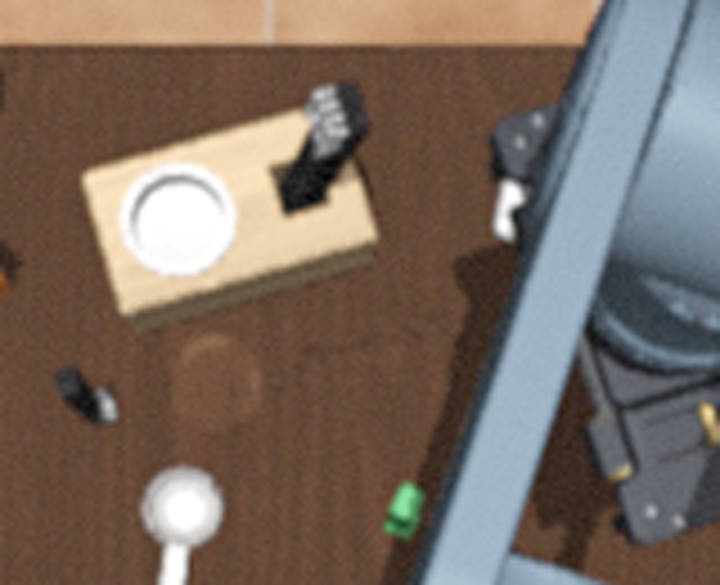

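View pics/o_wrist.png

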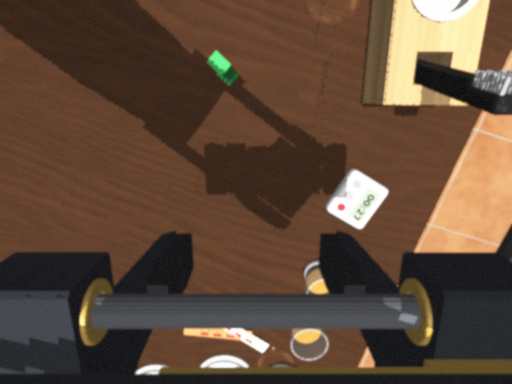

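The brush is in the well with bristles up, but it leans about 8–10° towards block -y. I'll look from above and straighten it.

Request:
step_arm(offset=[[2, 2, 0.5], [3, 3, 0], [3, 3, 0], [3, 3, 0], [2, 2, 0], [1, 1, 0], [0, 0, 0], [0, 0, 0], [0, 0, 0], [0, 0, 0]], yaw=[0, 0, 0, 0, 0, 0, 0, 0, 0, 0], fingers=90)

```text
clock: 28.9
ee_pos: [0.6113, 0.0901, 0.2895]
orientation: [0.0, 0.594, 0.805, 0.0]
ft_force: [-0.4, 0.6, -0.1]
gripper_width: 0.898
```

```bash
python3 look.py p wrist
python3 - <<'E'
import cv2
t=cv2.imread("pics/p_wrist.png")
cv2.imwrite("pics/pz.png",cv2.resize(t[130:280,190:330],None,fx=4,fy=4,interpolation=2))
E
```

```text
t 28.9 ee [0.6113 0.0901 0.2895] jaw 17.2 F [-0.4   0.58 -0.09] w 0.898 q [-0.05  0.24  1.44 -0.    1.47 -0.35]
```

View pics/pz.png

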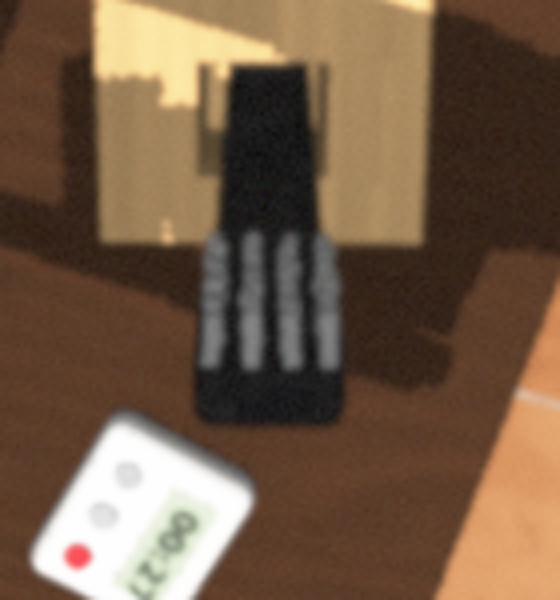

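Run:
```python
from h import *
c=np.load('pics/p_c.npy',allow_pickle=True).item()
ey=np.array([-.294,.956]);ex=np.array([.956,.294]);w=np.array([.6095,.0963])
for z in(.195,.2):
    for px in((257,235.7),(257,222.5)):
        p=ray('wrist',*px,z,c)[:2]; d=p-w; print(z,p,'rel',d@ex,d@ey)
P=c['pose'];d=.269
print(P[:3,:3]@np.array([0,-(235.7-c['cy'])/c['fy']*d,-d])+P[:3,3])
# prediction: tilt t about, back face touching mouth -y edge (-16, z80), back corner on floor
for t in range(0,13,2):
    a=np.radians(t); yb=-16+70*np.tan(a); yh=yb-192*np.sin(a); zh=10+192*np.cos(a)
    print(t,'back corner floor',round(yb,1),'back edge head',round(yh,1),round(zh,1))
```

```text
0.195 [0.62242178 0.05903665] rel 0.0013977971589187767 -0.03942276266234821
0.195 [0.61908502 0.06975986] rel 0.00136047401796507 -0.02819036908662483
0.2 [0.62174554 0.0611397 ] rel 0.0013696058639433434 -0.037213437720587994
0.2 [0.61847783 0.071641  ] rel 0.0013330550860455991 -0.026213486688688642
[0.6222886  0.05593543 0.18838396]
0 back corner floor -16.0 back edge head -16.0 202.0
2 back corner floor -13.6 back edge head -20.3 201.9
4 back corner floor -11.1 back edge head -24.5 201.5
6 back corner floor -8.6 back edge head -28.7 200.9
8 back corner floor -6.2 back edge head -32.9 200.1
10 back corner floor -3.7 back edge head -37.0 199.1
12 back corner floor -1.1 back edge head -41.0 197.8
```

Request:
step_arm(offset=[[0.3, -0.75, 0], [0.3, -0.8, 0], [0, 0, 0], [0, 0, -3], [0, 0, -3], [0, 0, -3], [0, 0, -3], [0, 0, -1.5], [0, 0, 0], [0, 0, 0]], yaw=[0, 0, 0, 0, 0, 0, 0, 0, 0, 0])

```text
clock: 30.2
ee_pos: [0.6184, 0.0752, 0.1555]
orientation: [0.001, 0.593, 0.805, 0.001]
ft_force: [0.5, 0.2, 0.0]
gripper_width: 0.903
```

Request:
step_arm(offset=[[0, 0, 0], [0, 0, 0], [0, 0, 0], [0, 0, 0], [0, 0, 0], [0, 0, 0], [0, 0, 0], [0, 0, 0], [0, 0, 0], [0, 0, 0]], yaw=[0, 0, 0, 0, 0, 0, 0, 0, 0, 0], fingers=0, squeeze=4)

```text
clock: 31.45
ee_pos: [0.6175, 0.0752, 0.1541]
orientation: [-0.0, 0.593, 0.805, -0.0]
ft_force: [-0.1, -0.4, 0.7]
gripper_width: 0.34
```

Request:
step_arm(offset=[[0, 0.3, 0.1], [-0.1, 0.3, 0], [-0.1, 0.3, 0], [-0.1, 0.35, 0], [-0.1, 0.35, 0], [-0.1, 0.3, 0], [-0.1, 0.3, 0], [-0.1, 0.3, 0], [-0.1, 0.3, 0], [0, 0, 0]], yaw=[0, 0, 0, 0, 0, 0, 0, 0, 0, 0], squeeze=3)

```text
clock: 32.7
ee_pos: [0.6094, 0.1036, 0.155]
orientation: [-0.0, 0.593, 0.805, 0.0]
ft_force: [1.0, 0.2, 0.2]
gripper_width: 0.339
```

```bash
python3 look.py q wrist scene
python3 - <<'E'
import cv2
t=cv2.imread("pics/q_wrist.png")
cv2.imwrite("pics/qz.png",cv2.resize(t[130:300,180:330],None,fx=3.5,fy=3.5,interpolation=2))
t=cv2.imread("pics/q_scene.png")
cv2.imwrite("pics/qsz.png",cv2.resize(t[100:260,180:340],None,fx=3.7,fy=3.7,interpolation=2))
E
```

```text
t 32.7 ee [0.6094 0.1036 0.155 ] jaw 17.3 F [1.03 0.16 0.2 ] w 0.339 q [-0.02  0.36  1.57  0.    1.22 -0.32]
```

View pics/qz.png

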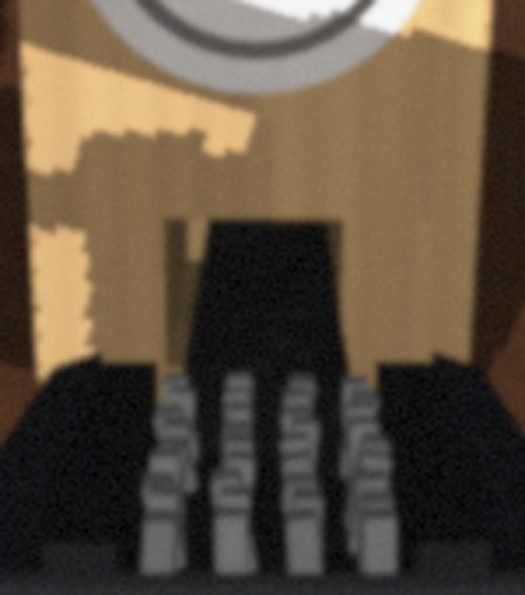

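View pics/qsz.png

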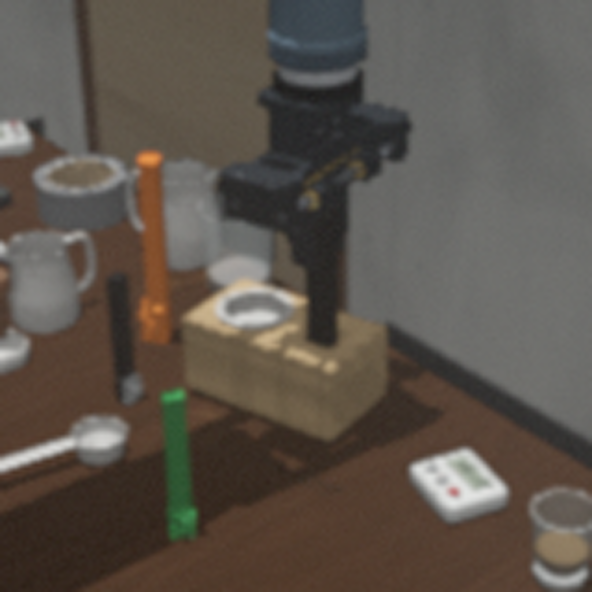

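Request:
step_arm(offset=[[0, 0, -0.1], [0, 0, -0.2], [0, 0, 0], [0, 0, 0], [0, 0, 0], [0, 0, 0], [0, 0, 0], [0, 0, 0], [0, 0, 0], [0, 0, 0]], yaw=[0, 0, 0, 0, 0, 0, 0, 0, 0, 0])

```text
clock: 34.05
ee_pos: [0.6095, 0.1032, 0.1522]
orientation: [0.0, 0.593, 0.805, 0.0]
ft_force: [-0.3, 0.9, 4.2]
gripper_width: 0.343
```

Request:
step_arm(offset=[[0, 0, 0], [0, 0, 0], [0, 0, 0], [0, 0, 0], [0, 0, 0], [0, 0, 0], [0, 0, 2], [0, 0, 3], [0, 0, 4], [0, 0, 4]], yaw=[0, 0, 0, 0, 0, 0, 0, 0, 0, 0], fingers=80)

```text
clock: 35.3
ee_pos: [0.6096, 0.1032, 0.2851]
orientation: [0.001, 0.593, 0.805, 0.0]
ft_force: [0.4, 0.6, -0.5]
gripper_width: 0.802
```

```bash
python3 look.py r wrist scene
python3 - <<'E'
import cv2
t=cv2.imread("pics/r_wrist.png")
cv2.imwrite("pics/rz.png",cv2.resize(t[130:300,180:330],None,fx=3.5,fy=3.5,interpolation=2))
t=cv2.imread("pics/r_scene.png")
cv2.imwrite("pics/rsz.png",cv2.resize(t[100:260,180:340],None,fx=3.7,fy=3.7,interpolation=2))
E
```

```text
t 35.3 ee [0.6096 0.1032 0.2851] jaw 17.2 F [ 0.39  0.58 -0.55] w 0.802 q [-0.02  0.24  1.44  0.    1.46 -0.32]
```

View pics/rz.png

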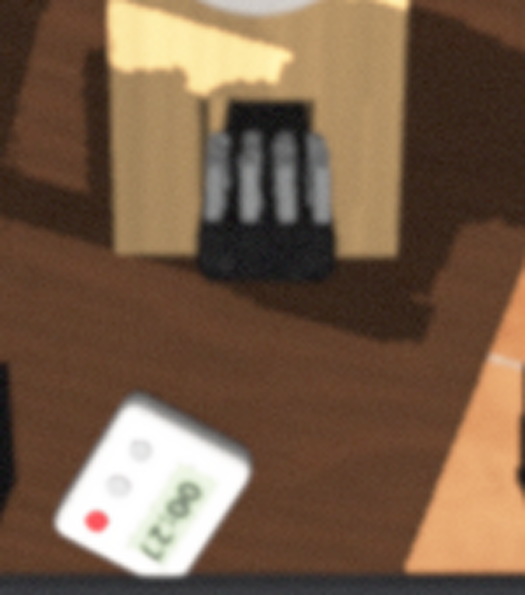

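View pics/rsz.png

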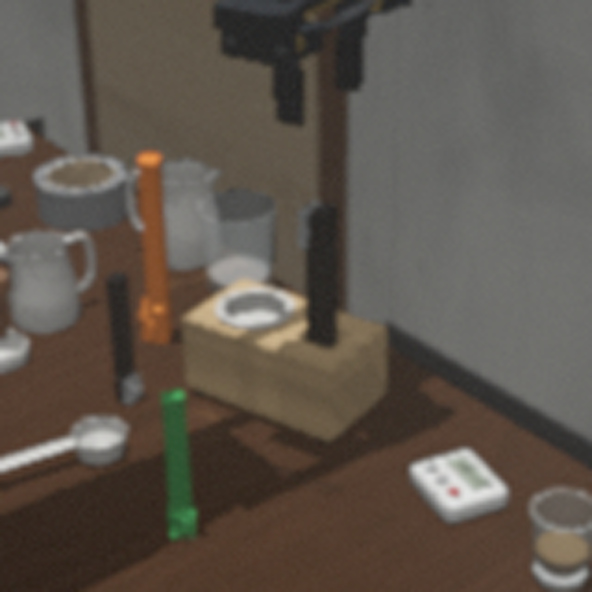

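Run:
```python
from h import *
c=np.load('pics/r_c.npy',allow_pickle=True).item()
ey=np.array([-.294,.956]);ex=np.array([.956,.294]);w=np.array([.6095,.0963])
for v in(210.3,193.5):
  p=ray('wrist',256.3,v,.202,c)[:2]; print((p-w)@ex,(p-w)@ey)
# scene: expected head-end top and mouth pixels for upright brush, back edge y=-2
for z in(.08,.202):
  for xx in(-.012,.012): 
    p=w+ex*xx-ey*.002; u,v=proj('scene',[*p,z]); print(z,xx,(u-180)*3.7,(v-100)*3.7)
```

```text
0.0030670874907751935 -0.0010060650682963469
0.0030198698640485247 0.011963596485736982
0.08 -0.012 317.1358866065468 340.44742249128575
0.08 0.012 332.37029991126457 328.61541356391444
0.202 -0.012 316.2592491524776 214.24108841710265
0.202 0.012 332.26440062933284 203.5411668337596
```

Request:
step_arm(offset=[[0, 0, 3], [-2, 0, 1], [-4, 0, 0], [-4, 0, 0], [-4, 0, 0], [-4, 0, 0], [-2, 0, 0], [0, 0, 0], [0, 0, 0], [0, 0, 0]], yaw=[0, 0, 0, 0, 0, 0, 0, 0, 0, 0])

```text
clock: 36.65
ee_pos: [0.4101, 0.1031, 0.3221]
orientation: [-0.0, 0.593, 0.805, -0.0]
ft_force: [-0.7, -0.0, 1.1]
gripper_width: 0.799
```

```bash
python3 look.py s top scene
```

```text
t 36.65 ee [0.4101 0.1031 0.3221] jaw 17.2 F [-0.69 -0.01  1.07] w 0.799 q [-0.04 -0.24  1.85  0.    1.53 -0.34]
```

View pics/s_top.png

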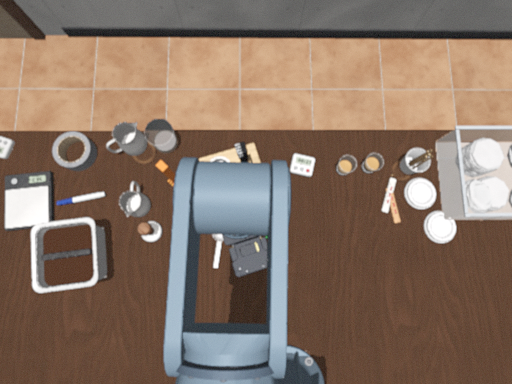

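View pics/s_scene.png

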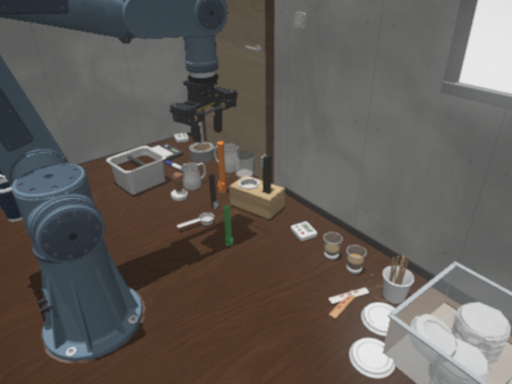

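The brush is standing upright with its bristles up (scene px (267,172)). The other objects are where they started, and the gripper is clear.

```bash
python3 -c "
from bench import arm
print(arm.job_done())"
```

```text
the job is handed in; nothing more can be done
None
```

The black brush is back in its well with the plain handle end at the bottom and the bristles up. I handed the job in at about 36.7 s of the 72 s limit.

**How it was done:** I pulled the brush out and laid it on its back on the clear table to the right. I then gripped it by the head and let it swing down in a light grip until the handle hung below, and lowered it into the well.

**What went wrong and was fixed:**
- **Swing:** the brush did not swing all the way down on the first lift. A few short up-and-down moves at 3 N brought it to about 83°.
- **Lean:** after the first release it leaned about 10° in the well. I gripped it again, straightened it and pressed it lightly onto the floor of the well (about 4 N).

**Last checks:**
- **Position:** the top of the brush matches the height expected when fully home (202 mm), and it looks upright in the scene view. It sits about 3 mm off centre in x, close to the well's +y wall.
- **Other objects:** those I could see are where they started. In the last top view the arm hid the small black and green brushes, but the scene view shows both standing in place.
- **Forces:** readings at the end of each move never exceeded about 5 N.

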